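Count two small bottles into the tray

TASK

Two samples are wanted: stand exactly two of the three small screw-cap bottles from the table upright in the empty steel tray, and leave the third one standing where it is. It does not matter which two; the large bottle is not a sample.

Things in the scene. Friction and masses are not known exactly. Their poses are not given: they have to be found in the camera images.
- tray: Shallow open steel tray, 150 mm along its x by 170 mm along its y, fixed to the table. Floor 4 mm thick, walls 4 mm thick, rim 21 mm above the table; inside 142 x 162 mm, flat and undivided, empty at the start. Origin at the centre of its underside, on the table top, z up. Between the tray and the bottles stands a pipette-tip box with its lid open, 150 mm high: carry things over it.
- bottle_a: First of three identical small round screw-cap bottles standing on the table: clear plastic, white ribbed cap, body 34 mm in diameter and straight up to 35 mm height, then narrowing to the neck (held well at 40 mm height or a little below), cap 26 mm in diameter, 62 mm tall, about 30 g, solid to the grip. Origin at the centre of its underside, z up along its axis. (The much larger 60 mm wide bottle of the same make is not one of them.)
- bottle_b: Second of three identical small round screw-cap bottles standing on the table: clear plastic, white ribbed cap, body 34 mm in diameter and straight up to 35 mm height, then narrowing to the neck (held well at 40 mm height or a little below), cap 26 mm in diameter, 62 mm tall, about 30 g, solid to the grip. Origin at the centre of its underside, z up along its axis. (The much larger 60 mm wide bottle of the same make is not one of them.)
- bottle_c: Third of three identical small round screw-cap bottles standing on the table: clear plastic, white ribbed cap, body 34 mm in diameter and straight up to 35 mm height, then narrowing to the neck (held well at 40 mm height or a little below), cap 26 mm in diameter, 62 mm tall, about 30 g, solid to the grip. Origin at the centre of its underside, z up along its axis. (The much larger 60 mm wide bottle of the same make is not one of them.)
Not all that is in view belongs to the job. What is shaped like the bottle_c but black or purple is not meant.

How it is judged:
By the outcome, as a careful person would: the job done as asked, in the order asked, and still so for the second after the job is handed in, with the robot touching nothing.
It also fails if it takes over 64 s, if anything falls off the work surface, if the arm or the gripper's body presses on something with over 40 N, if the wrist force passes 120 N, or if a joint passes its speed limit or range.

ROBOT

A 6-joint arm with a two-finger parallel gripper is mounted at the origin on a cart in front of the work surface, level with it; the furniture and walls round the work are solid. World frame = base frame: x ahead of the robot, y to its left, z up, the work surface at z = 0. Lengths are in m, angles in rad, forces in N, time in s.
With the tool pointing down it reaches from about 0.3 to 0.875 m from the base axis. Payload 6.4 kg.
Tool frame: the origin (TCP) lies between the finger pads; the fingertips stand 8 mm ahead of it and the grasp point (between the pads) lies 11 mm behind it (ctrl.finger_overhang is the distance from the TCP to the fingertips, in m); z points along the fingers, y is the line along which they close (so a half turn about z gives the same grasp; the last joint's range is limited). The gripper opens to 85 mm and grips with 20 to 120 N. Pads are 22 mm wide; open, the fingers measure 114 mm over their backs; the gripper's body (76 mm by 85 mm) begins 54 mm behind the grasp point. The pads swing forward as they close: fully open they stand 13 mm farther back than shut.
Start: joints at [-1.443, 0.181, 1.607, -0, 1.354, -0.206], TCP at [0.188, -0.543, 0.239] pointing down, gripper open.
Joint ranges: [-2.99, 2.99], [-0.89, 2.07], [0.3, 2.58], [-1.14, 4.28], [0, 2.63], [-3.12, 3.12]. Speed limits (rad/s): [2.57, 2.57, 3.01, 3.14, 3.14, 3.14].

INTERFACE

Orientations are given as a unit quaternion [w, x, y, z].
In Python, from bench import ctrl, camera gives the robot as it stands.
- The arm moves only by the shell command python3 -m pendant 'ROWS' [OPENING]. ROWS is JSON, a list of rows, each a list of 6 numbers: the shift along the world's x, y, z normalised to -1 to 1, where 1 is 200 mm, then the turn, a rotation vector about the world's x, y, z normalised to -1 to 1, where 1 is pi/2 rad. In form: [[dx, dy, dz, rx, ry, rz], ...]. A call has exactly 10 rows; each row shifts and turns the commanded pose from where the row before left it; what a row does not reach is not made up. A row lasts 1/8 s, in which the tool goes at most 62.5 mm and 10.7 degrees, less where a joint would pass 70% of its speed; a pose out of reach is approached as far as the arm can. A call with a number of a shift or a turn outside -1 to 1 is refused whole. A call with a gripper value outside its range is refused whole. OPENING is the opening, from -1 (shut) to 1 (fully open), set as the call begins (- or left out, the last holds). The fingers move at their own pace and stop on an object; the grip force is fixed at half the most. Time passes only in rows, so rows that do not move let the fingers close, or fill a call up. It gives the time, the measured TCP pose, the force, the opening and the grip force at its end, in the units of the state.
- ctrl.get_obs(): the state, without advancing time (a new reading comes with each control period).
- camera(name): name is "side" or "top" or "wrist"; returns a dict with "color" (400x640x3 uint8, blue, green, red), "fx", "fy", "cx", "cy" (pixels), "xyz" and "rotation" of the camera in the world; the wrist camera has in their place "hand_eye" (4x4, takes a point from camera to tool coordinates, whose origin is the TCP and whose axes are the flange's). Camera axes: x right, y down, z forward; pixel columns grow to the right and rows downward; lengths in m; the calibration is good to about 2 mm. A picture is of the moment at which its call begins: read the wrist's pose just before it. There is no depth.
- ctrl.hand_in(): hands the job in; it is judged then, once.
The state is a dict: "time_s": time; "q": joint angles; "dq": joint speeds; "joint_efforts": joint torques, N m; "eef_pos": TCP position; "eef_rot": TCP orientation; "wrist_force": force on the tool from outside, world axes, zero at the start; "torque": the same for the moment, N m; "opening": opening from 0.0 (shut) to 1.0 (fully open); "grasp_force": force on a finger pad.
Only numpy, scipy, OpenCV 4.12 (cv2) and the standard library are available. Lean on these libraries where they do the work, as an engineer would, in place of code of your own. Each camera call takes 0.05 s, during which the arm holds its last target. There are 200 camera calls.

## Working session

There is one attempt and no reset: what is moved stays moved. The work goes in short steps, Python scripts to look and compute and a shell command to move; the robot and the scene stay as the last step left them, time stands still between calls to the robot, and variables do not carry over. Pictures are saved under pics/ and viewed, at most 10 in all, crops included, and the job is handed in when it is done.

```bash
mkdir -p pics
python3 - <<'E'
from bench import ctrl,camera
import cv2,pickle
o=ctrl.get_obs();print(o['eef_pos'],o['eef_rot'],o['time_s'])
for n in("side","top","wrist"):
    c=camera(n);cv2.imwrite(f'pics/{n}0.png',c['color']);pickle.dump((o,c),open(f'{n}0.pkl','wb'))
    print(n,{k:v for k,v in c.items() if k!='color'})
E
```

```text
[ 0.18832194 -0.5427006   0.23837769] [-8.93422158e-04  9.86106430e-01  1.66112336e-01  4.39475317e-05] 0.0
side {'fx': 468.4263226687537, 'fy': 468.4263226687537, 'cx': 321.714996830899, 'cy': 195.3172252539783, 'xyz': array([-0.11645186,  0.90202252,  0.6502476 ]), 'rotation': array([ 0.13951715, -0.23513922,  0.83414437, -0.47900697])}
top {'fx': 447.13255430283704, 'fy': 447.13255430283704, 'cx': 325.97971206278663, 'cy': 194.2128666415484, 'xyz': array([ 0.38099258, -0.00471416,  1.35244074]), 'rotation': array([ 0.02936014, -0.7038553 ,  0.70937309, -0.02270511])}
wrist {'fx': 351.6265502408908, 'fy': 351.6265502408908, 'cx': 318.16619982373834, 'cy': 198.15094421753878, 'hand_eye': array([[-1.27741559e-03, -9.62223095e-01, -2.72259220e-01,
         6.98405559e-02],
       [ 9.99999118e-01, -1.12981874e-03, -6.98880937e-04,
        -1.75744113e-04],
       [ 3.64875810e-04, -2.72259873e-01,  9.62223689e-01,
        -1.33802554e-01],
       [ 0.00000000e+00,  0.00000000e+00,  0.00000000e+00,
         1.00000000e+00]])}
```

View pics/side0.png

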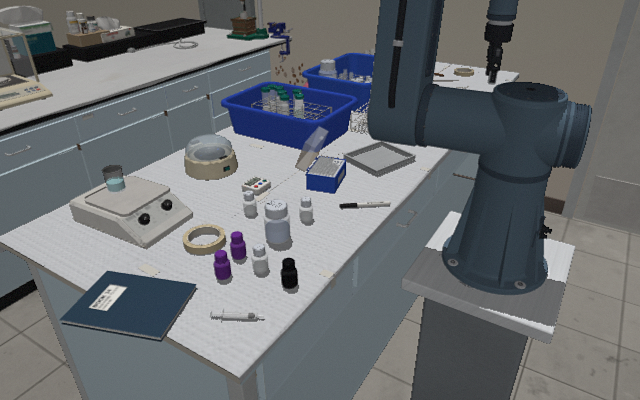

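View pics/top0.png

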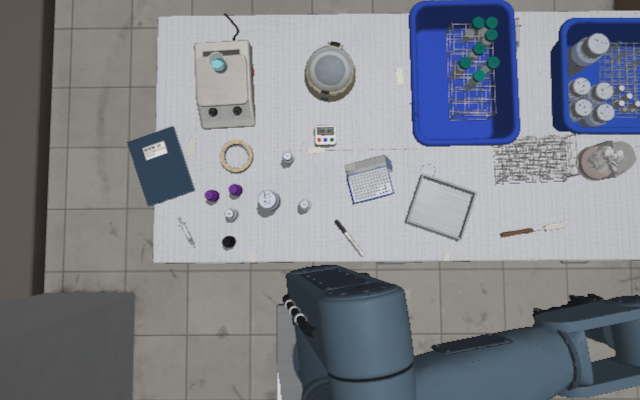

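Candidates (side / top pixel): small white bottles at (250,204)/(287,158), (306,210)/(304,205) and (260,261)/(231,214). Not meant: large bottle (277,222)/(268,201), purple (238,245)/(235,190) and (222,265)/(212,196), black (289,273)/(229,242). I'm choosing the two white bottles nearest the tip box, away from the purple and black ones. Next is a close crop to check them.

Run:
```python
import cv2,numpy as np
s=cv2.imread('pics/side0.png')[180:280,240:330];t=cv2.imread('pics/top0.png')
a=cv2.resize(s,None,fx=4.4,fy=4.4,interpolation=cv2.INTER_CUBIC)   # 396x440
b=cv2.resize(t[148:218,270:330],None,fx=4,fy=4,interpolation=cv2.INTER_CUBIC) #240x280
c=cv2.resize(t[165:245,395:485],None,fx=4,fy=4,interpolation=cv2.INTER_CUBIC) #360x320
m=np.zeros((600,800,3),np.uint8);m[:440,:396]=a;m[:280,400:640]=b;m[280:600,400:760]=c
cv2.imwrite('pics/m1.png',m)
```

```text
(no output)
```

View pics/m1.png

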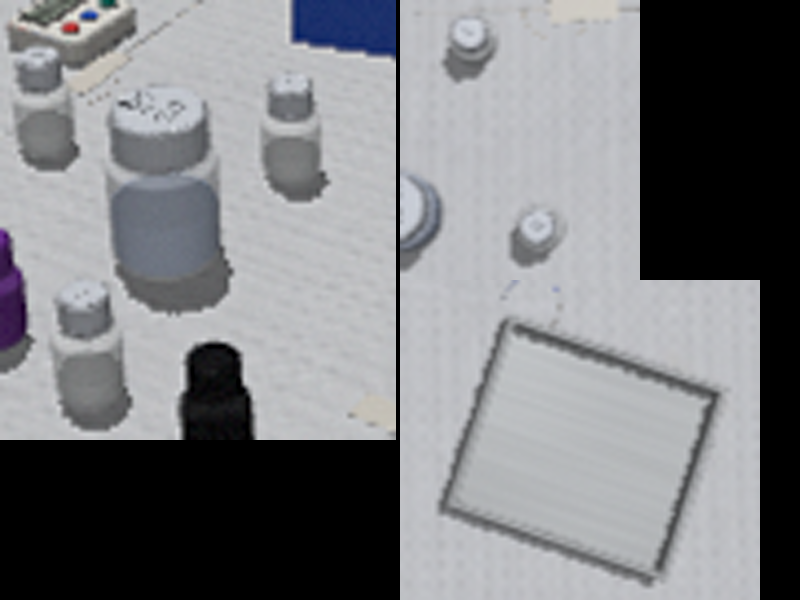

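The crop shows white-capped clear small bottles at side (249,193), (306,199) and (259,247), measured at the cap tops, with a clearly larger bottle between them. The tray's rim corners are in the lower right of the crop. Now triangulating.

```bash
cat > h.py <<'E'
import pickle,numpy as np
from scipy.spatial.transform import Rotation as R
def ray(c,p,o=None):
    d=np.array([(p[0]-c['cx'])/c['fx'],(p[1]-c['cy'])/c['fy'],1.])
    if 'hand_eye' in c:
        T=np.eye(4);q=o['eef_rot'];T[:3,:3]=R.from_quat([*q[1:],q[0]]).as_matrix();T[:3,3]=o['eef_pos'];T=T@c['hand_eye']
        return T[:3,3],T[:3,:3]@d
    q=c['rotation'];return c['xyz'],R.from_quat([*q[1:],q[0]]).as_matrix()@d
def tri(r1,r2):
    (a,d),(b,e)=r1,r2;s=np.linalg.lstsq(np.c_[d,-e],b-a,rcond=None)[0]
    p,q=a+s[0]*d,b+s[1]*e;return ((p+q)/2).round(4),round(np.linalg.norm(p-q)*1e3,1)
def atz(r,z):return (r[0]+r[1]*(z-r[0][2])/r[1][2]).round(4)
E
python3 - <<'E'
from h import *
S=pickle.load(open('side0.pkl','rb'))[1];T=pickle.load(open('top0.pkl','rb'))[1]
P={'b1cap':((249.1,192.7),(287,156.2)),'b2cap':((306.1,198.9),(304.25,204.5)),'b3cap':((259.1,246.6),(231,213)),'bigcap':((276,204),(268,199)),
'tA':((384,143),(474.5,193)),'tB':((415,156),(458.75,240)),'tC':((377,174),(406,222.5)),'tD':((344,157),(421.5,175))}
for k,(s,t) in P.items(): print(k,*tri(ray(S,s),ray(T,t)),atz(ray(T,t),.021 if k[0]=='t' else .062))
for p in ((346,163),(391,155),(394,196),(351,203)):print('box',atz(ray(T,p),.06))
E
```

```text
b1cap [0.5893 0.1205 0.0578] 0.7 [0.5883 0.1199 0.062 ]
b2cap [0.4478 0.0707 0.0573] 1.3 [0.447  0.0701 0.062 ]
b3cap [0.4257 0.2849 0.054 ] 3.4 [0.424  0.2821 0.062 ]
bigcap [0.4629 0.1718 0.0901] 2.3 [0.4637 0.1751 0.062 ]
tA [ 0.4769 -0.4405  0.0082] 7.4 [ 0.4793 -0.4347  0.021 ]
tB [ 0.3404 -0.3854  0.0156] 0.3 [ 0.3404 -0.3839  0.021 ]
tC [ 0.395  -0.231   0.0063] 3.7 [ 0.3932 -0.2293  0.021 ]
tD [ 0.5367 -0.2811  0.0068] 1.3 [ 0.5345 -0.2785  0.021 ]
box [ 0.5671 -0.0519  0.06  ]
box [ 0.5894 -0.1832  0.06  ]
box [ 0.4696 -0.1897  0.06  ]
box [ 0.4503 -0.0651  0.06  ]
```

Heights check out: caps measure 54–58 mm against 62 mm, and the tray rim is near 15 mm. Tray centre is about (0.437,-0.332). First target is bottle 2 at (0.447,0.070), with the fingers closing along x.

```bash
python3 -m pendant '[[0.1,0.25,0,0,0,0.07],[0.1,0.25,0,0,0,0.07],[0.1,0.25,0,0,0,0.07],[0.1,0.25,0,0,0,0.07],[0.1,0.25,0,0,0,0.07],[0.1,0.25,0,0,0,0.07],[0.1,0.25,0,0,0,0.07],[0.1,0.25,0,0,0,0.07],[0.1,0.25,0,0,0,0.07],[0.1,0.25,0,0,0,0.07]]' 1
python3 -m pendant '[[0.1,0.2,-0.1,0,0,0.03],[0.1,0.2,-0.1,0,0,0.03],[0.1,0.17,-0.1,0,0,0.03],[0,0,0,0,0,0],[0,0,0,0,0,0],[0,0,0,0,0,0],[0,0,0,0,0,0],[0,0,0,0,0,0],[0,0,0,0,0,0],[0,0,0,0,0,0]]'
python3 - <<'E'
from bench import ctrl,camera
import cv2,pickle
o=ctrl.get_obs();c=camera('wrist');cv2.imwrite('pics/w1.png',c['color']);pickle.dump((o,c),open('w1.pkl','wb'))
print(o['eef_pos'],o['eef_rot'],o['q'])
E
```

```text
time_s: 1.4
eef_pos: [0.3887, -0.0415, 0.2394]
eef_rot: [0.0, 0.753, 0.658, 0.0]
wrist_force: [1.0, -0.2, 0.5]
opening: 0.998
grasp_force: 0.0
time_s: 2.65
eef_pos: [0.4484, 0.0706, 0.1793]
eef_rot: [0.0, 0.706, 0.708, 0.0]
wrist_force: [0.3, -0.1, -0.8]
opening: 1.001
grasp_force: 0.0
[0.44838935 0.07063961 0.17934277] [3.39501363e-05 7.05790519e-01 7.08420596e-01 2.04169656e-05] [-1.06258263e-01 -2.99342079e-02  1.96050160e+00 -1.14647075e-05
  1.21094676e+00 -1.09973719e-01]
```

View pics/w1.png

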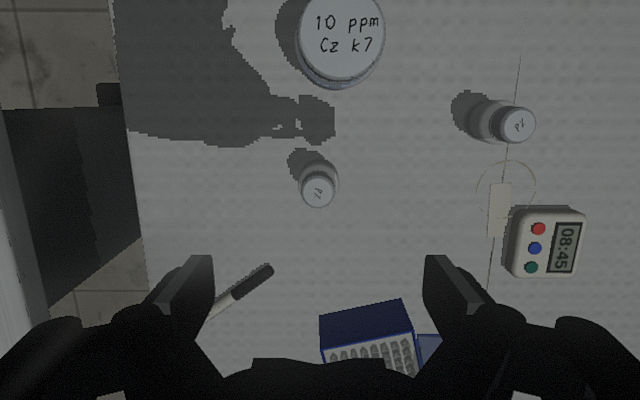

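Bottle 2's cap is at (318,190), bottle 1's at (517,124), and the large bottle is at (342,38). The view is clear around bottle 2.

Run:
```python
from h import *
o,c=pickle.load(open('w1.pkl','rb'));T=pickle.load(open('top0.pkl','rb'))[1];S=pickle.load(open('side0.pkl','rb'))[1]
for p,t,s in (((318,190),(304.25,204.5),(306.1,198.9)),((517,124),(287,156.2),(249.1,192.7))):
    w=ray(c,p,o);print(tri(w,ray(T,t)),tri(w,ray(S,s)),atz(w,.062))
```

```text
(array([0.4484, 0.071 , 0.0449]), np.float64(1.1)) (array([0.448 , 0.0736, 0.0584]), np.float64(2.4)) [0.4489 0.0754 0.062 ]
(array([0.5895, 0.1217, 0.0583]), np.float64(3.2)) (array([0.5886, 0.1229, 0.0596]), np.float64(1.8)) [0.5882 0.1234 0.062 ]
```

```bash
python3 -m pendant '[[0,0.012,-0.15,0,0,0],[0,0,-0.15,0,0,0],[0,0,-0.15,0,0,0],[0,0,-0.12,0,0,0],[0,0,-0.1,0,0,0],[0,0,-0.06,0,0,0],[0,0,-0.04,0,0,0],[0,0,0,0,0,0],[0,0,0,0,0,0],[0,0,0,0,0,0]]' 1
python3 -m pendant '[[0,0,0,0,0,0],[0,0,0,0,0,0],[0,0,0,0,0,0],[0,0,0,0,0,0],[0,0,0,0,0,0],[0,0,0,0,0,0],[0,0,0,0,0,0],[0,0,0,0,0,0],[0,0,0,0,0,0],[0,0,0,0,0,0]]' -1
```

```text
time_s: 3.95
eef_pos: [0.449, 0.0731, 0.0259]
eef_rot: [0.0, 0.706, 0.708, 0.0]
wrist_force: [0.4, -0.3, 0.3]
opening: 0.996
grasp_force: 0.0
time_s: 5.2
eef_pos: [0.4486, 0.0731, 0.0257]
eef_rot: [0.0, 0.706, 0.709, 0.0]
wrist_force: [-2.6, -0.1, 4.8]
opening: 0.371
grasp_force: 59.4
```

```bash
python3 -m pendant '[[0,0,0.15,0,0,0],[0,0,0.25,0,0,0],[0,0,0.25,0,0,0],[0,0,0.25,0,0,0],[0,-0.1,0.17,0,0,0],[0,-0.2,0,0,0,0],[0,-0.25,0,0,0,0],[0,-0.25,0,0,0,0],[0,-0.25,0,0,0,0],[0,-0.25,0,0,0,0]]' -1
python3 -m pendant '[[-0.025,-0.25,0,0,0,-0.042],[-0.025,-0.25,0,0,0,-0.042],[-0.025,-0.225,0,0,0,-0.042],[-0.025,-0.15,0,0,0,-0.042],[-0.025,-0.1,0,0,0,-0.042],[0,-0.2,0,0,0,0],[0,0,-0.2,0,0,0],[0,0,-0.25,0,0,0],[0,0,-0.25,0,0,0],[0,0,-0.15,0,0,0]]'
python3 - <<'E'
from bench import ctrl,camera
import cv2,pickle
o=ctrl.get_obs();c=camera('wrist');cv2.imwrite('pics/w2.png',c['color']);pickle.dump((o,c),open('w2.pkl','wb'))
print(o['eef_pos'],o['opening'])
E
```

```text
time_s: 6.45
eef_pos: [0.4481, -0.1884, 0.2392]
eef_rot: [0.0, 0.706, 0.708, 0.0]
wrist_force: [0.7, -0.4, 0.6]
opening: 0.371
grasp_force: 59.6
time_s: 7.7
eef_pos: [0.4225, -0.4199, 0.0663]
eef_rot: [-0.002, 0.813, 0.583, 0.0]
wrist_force: [-0.0, 0.4, -0.5]
opening: 0.375
grasp_force: 59.6
[ 0.42254796 -0.41991045  0.06629602] 0.37491397259254194
```

View pics/w2.png

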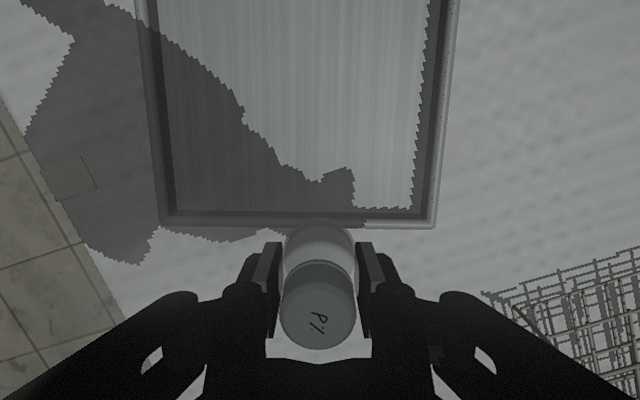

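The bottle is held upright, but I went about 48 mm too far in y: the tray's near rim edge, corners (160,226) and (436,227), is still ahead of the bottle. I'll measure those corners.

Run:
```python
from h import *
o,c=pickle.load(open('w2.pkl','rb'))
a,b=[atz(ray(c,p,o),.021) for p in((160,226),(436,227))]
u=(b-a)[:2];L=np.linalg.norm(u);u/=L;n=np.array([-u[1],u[0]]);m=(a+b)[:2]/2
print(a,b,L,np.degrees(np.arctan2(*u[::-1])),'centre',m+.085*n,'P1',m+.043*n,'P2',m+.115*n)
```

```text
[ 0.3427 -0.3892  0.021 ] [ 0.4841 -0.4377  0.021 ] 0.1494864876836699 -18.931895735061364 centre [ 0.44097774 -0.33304808] P1 [ 0.42735109 -0.37277609] P2 [ 0.45071106 -0.30467094]
```

```bash
python3 -m pendant '[[0.012,0.12,0,0,0,0],[0.012,0.115,0,0,0,0],[0,0,0,0,0,0],[0,0,-0.05,0,0,0],[0,0,-0.05,0,0,0],[0,0,-0.04,0,0,0],[0,0,-0.03,0,0,0],[0,0,0,0,0,0],[0,0,0,0,0,0],[0,0,0,0,0,0]]' -1
```

```text
time_s: 9.0
eef_pos: [0.4284, -0.3751, 0.0357]
eef_rot: [0.0, 0.812, 0.583, 0.0]
wrist_force: [-0.0, 0.3, -0.2]
opening: 0.366
grasp_force: 59.6
```

```bash
python3 -m pendant '[[0,0,-0.01,0,0,0],[0,0,-0.01,0,0,0],[0,0,-0.006,0,0,0],[0,0,0,0,0,0],[0,0,0,0,0,0],[0,0,0,0,0,0],[0,0,0,0,0,0],[0,0,0,0,0,0],[0,0,0,0,0,0],[0,0,0,0,0,0]]' -1
```

```text
time_s: 10.25
eef_pos: [0.4282, -0.3749, 0.0301]
eef_rot: [-0.0, 0.812, 0.583, -0.0]
wrist_force: [0.3, 0.7, -0.3]
opening: 0.367
grasp_force: 59.7
```

```bash
python3 -m pendant '[[0,0,-0.003,0,0,0],[0,0,0,0,0,0],[0,0,0,0,0,0],[0,0,0,0,0,0],[0,0,0,0,0,0],[0,0,0,0,0,0],[0,0,0,0,0,0],[0,0,0,0,0,0],[0,0,0,0,0,0],[0,0,0,0,0,0]]' 1
python3 -m pendant '[[0,0,0.1,0,0,0],[0,0,0.15,0,0,0],[0,0,0.2,0,0,0],[0,0,0.25,0,0,0],[0,0,0.3,0,0,0],[0,0,0,0,0,0],[0,0,0,0,0,0],[0,0,0,0,0,0],[0,0,0,0,0,0],[0,0,0,0,0,0]]' 1
python3 - <<'E'
from bench import ctrl,camera
import cv2,pickle,numpy as np
o=ctrl.get_obs();c=camera('wrist');s=camera('side');print(o['eef_pos'])
a=cv2.resize(c['color'],(560,350));b=cv2.resize(s['color'][130:185,330:430],None,fx=4,fy=4)
m=np.zeros((580,560,3),np.uint8);m[:350]=a;m[355:575,:400]=b
cv2.imwrite('pics/m3.png',m)
E
```

```text
time_s: 11.5
eef_pos: [0.4282, -0.3749, 0.0295]
eef_rot: [-0.0, 0.812, 0.583, 0.0]
wrist_force: [-0.7, 0.1, 0.7]
opening: 0.999
grasp_force: 0.0
time_s: 12.75
eef_pos: [0.4279, -0.3746, 0.2286]
eef_rot: [-0.001, 0.812, 0.583, -0.0]
wrist_force: [-1.2, 0.9, -0.2]
opening: 0.999
grasp_force: 0.0
[ 0.42794819 -0.3745745   0.22857349]
```

View pics/m3.png

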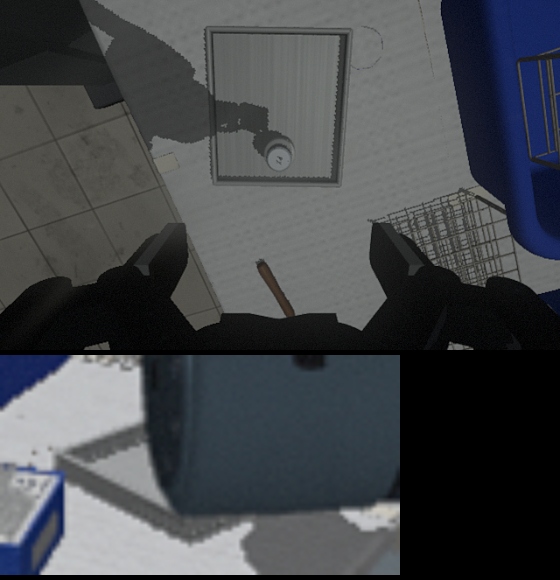

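Bottle 1 stands upright in the tray at (278,154). Now the second one, bottle 1 at (0.589,0.122), keeping the same tool orientation.

```bash
python3 -m pendant '[[0.08,0.25,0.02,0,0,0],[0.08,0.25,0.02,0,0,0],[0.08,0.25,0.02,0,0,0],[0.08,0.25,0,0,0,0],[0.08,0.25,0,0,0,0],[0.08,0.25,0,0,0,0],[0.08,0.25,0,0,0,0],[0.08,0.25,0,0,0,0],[0.08,0.25,0,0,0,0],[0.08,0.235,0,0,0,0]]' 1
python3 -m pendant '[[0,0,0,0,0,0],[0,0,-0.25,0,0,0],[0,0,-0.25,0,0,0],[0,0,-0.1,0,0,0],[0,0,0,0,0,0],[0,0,0,0,0,0],[0,0,0,0,0,0],[0,0,0,0,0,0],[0,0,0,0,0,0],[0,0,0,0,0,0]]'
python3 - <<'E'
from bench import ctrl,camera
import cv2,pickle
o=ctrl.get_obs();c=camera('wrist');cv2.imwrite('pics/w4.png',c['color']);pickle.dump((o,c),open('w4.pkl','wb'))
print(o['eef_pos'])
E
```

```text
time_s: 14.1
eef_pos: [0.5886, 0.124, 0.2415]
eef_rot: [0.0, 0.812, 0.583, 0.0]
wrist_force: [-0.1, -0.6, -0.0]
opening: 1.001
grasp_force: 0.0
time_s: 15.35
eef_pos: [0.5882, 0.1221, 0.1217]
eef_rot: [0.0, 0.812, 0.583, 0.0]
wrist_force: [-0.2, 0.3, 0.5]
opening: 0.999
grasp_force: 0.0
[0.58823917 0.12214578 0.12165068]
```

View pics/w4.png

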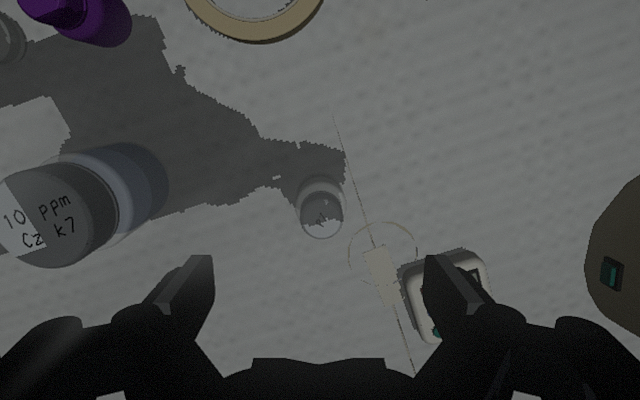

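The cap is at (321,217). The timer's near corner is at about (400,265), so I'll check the clearance of the right finger.

Run:
```python
from h import *
o,c=pickle.load(open('w4.pkl','rb'))
q=o['eef_rot'];M=R.from_quat([*q[1:],q[0]]).as_matrix()
print(atz(ray(c,(321,217),o),.062))
for p in((400,265),(460,248),(488,262),(425,342)):
    for z in(.0,.02):
        w=atz(ray(c,p,o),z);print(p,w,(M.T@(w-[.589,.122,z])*1e3).round())
```

```text
[0.5913 0.1249 0.062 ]
(400, 265) [0.6318 0.0461 0.    ] [-58.  65.   0.]
(400, 265) [0.6302 0.0572 0.02  ] [-48.  60.   0.]
(460, 248) [0.6804 0.0451 0.    ] [-44. 111.   0.]
(460, 248) [0.6749 0.0563 0.02  ] [-35. 102.   0.]
(488, 262) [0.6989 0.0261 0.    ] [-56. 135.   0.]
(488, 262) [0.692  0.0388 0.02  ] [-46. 124.   0.]
(425, 342) [ 0.6332 -0.0306  0.    ] [-130.   91.    0.]
(425, 342) [ 0.6314 -0.0135  0.02  ] [-115.   84.    0.]
```

```bash
python3 -m pendant '[[0.01,0.007,-0.12,0,0,0],[0,0,-0.12,0,0,0],[0,0,-0.1,0,0,0],[0,0,-0.08,0,0,0],[0,0,-0.06,0,0,0],[0,0,0,0,0,0],[0,0,0,0,0,0],[0,0,0,0,0,0],[0,0,0,0,0,0],[0,0,0,0,0,0]]' 1
python3 -m pendant '[[0,0,0,0,0,0],[0,0,0,0,0,0],[0,0,0,0,0,0],[0,0,0,0,0,0],[0,0,0,0,0,0],[0,0,0,0,0,0],[0,0,0,0,0,0],[0,0,0,0,0,0],[0,0,0,0,0,0],[0,0,0,0,0,0]]' -1
```

```text
time_s: 16.65
eef_pos: [0.5904, 0.1235, 0.0258]
eef_rot: [0.0, 0.812, 0.583, 0.0]
wrist_force: [0.1, -0.4, -0.3]
opening: 1.003
grasp_force: 0.0
time_s: 17.9
eef_pos: [0.5906, 0.1236, 0.0259]
eef_rot: [0.0, 0.812, 0.583, 0.0]
wrist_force: [0.4, -0.2, 5.2]
opening: 0.372
grasp_force: 59.9
```

```bash
python3 -m pendant '[[0,0,0.15,0,0,0],[0,0,0.25,0,0,0],[0,0,0.25,0,0,0],[0,0,0.25,0,0,0],[0,0,0.17,0,0,0],[-0.08,-0.245,0,0,0,0],[-0.08,-0.245,0,0,0,0],[-0.08,-0.245,0,0,0,0],[-0.08,-0.245,0,0,0,0],[-0.08,-0.245,0,0,0,0]]' -1
python3 -m pendant '[[-0.075,-0.229,0,0,0,0],[-0.075,-0.229,0,0,0,0],[-0.075,-0.229,0,0,0,0],[-0.075,-0.229,0,0,0,0],[0,0,0,0,0,0],[0,0,-0.2,0,0,0],[0,0,-0.25,0,0,0],[0,0,-0.25,0,0,0],[0,0,-0.15,0,0,0],[0,0,0,0,0,0]]'
```

```text
time_s: 19.15
eef_pos: [0.509, -0.1228, 0.2388]
eef_rot: [-0.0, 0.812, 0.583, -0.0]
wrist_force: [-0.5, 0.6, 0.1]
opening: 0.372
grasp_force: 59.6
time_s: 20.4
eef_pos: [0.4485, -0.3018, 0.0665]
eef_rot: [-0.004, 0.812, 0.583, -0.0]
wrist_force: [-0.0, -0.6, -0.8]
opening: 0.369
grasp_force: 59.6
```

```bash
python3 -m pendant '[[0,0,0,0,0,0],[0,0,-0.06,0,0,0],[0,0,-0.06,0,0,0],[0,0,-0.04,0,0,0],[0,0,-0.02,0,0,0],[0,0,-0.01,0,0,0],[0,0,-0.01,0,0,0],[0,0,0,0,0,0],[0,0,0,0,0,0],[0,0,0,0,0,0]]' -1
```

```text
time_s: 21.65
eef_pos: [0.4504, -0.3049, 0.0299]
eef_rot: [0.0, 0.812, 0.583, 0.0]
wrist_force: [-0.2, 0.3, 3.3]
opening: 0.371
grasp_force: 59.9
```

Contact is light at 3.3 N. Releasing and withdrawing, then moving back for a clear view.

```bash
python3 -m pendant '[[0,0,0,0,0,0],[0,0,0,0,0,0],[0,0,0,0,0,0],[0,0,0,0,0,0],[0,0,0,0,0,0],[0,0,0,0,0,0],[0,0,0,0,0,0],[0,0,0,0,0,0],[0,0,0,0,0,0],[0,0,0,0,0,0]]' 1
python3 -m pendant '[[0,0,0.1,0,0,0],[0,0,0.15,0,0,0],[0,0,0.2,0,0,0],[0,0,0.25,0,0,0],[0,0,0.25,0,0,0],[0,-0.2,0.05,0,0,0],[-0.05,-0.2,0,0,0,0],[-0.05,-0.2,0,0,0,0],[0,0,0,0,0,0],[0,0,0,0,0,0]]'
python3 - <<'E'
from bench import ctrl,camera
import cv2,numpy as np
c=camera('wrist');s=camera('top');print(ctrl.get_obs()['eef_pos'])
m=np.zeros((600,560,3),np.uint8);m[:350]=cv2.resize(c['color'],(560,350));m[352:592,:]=cv2.resize(s['color'][135:255,200:480],None,fx=2,fy=2)
cv2.imwrite('pics/m5.png',m)
E
```

```text
time_s: 22.9
eef_pos: [0.4502, -0.3047, 0.0295]
eef_rot: [0.0, 0.812, 0.583, 0.0]
wrist_force: [0.2, 0.3, -0.2]
opening: 1.002
grasp_force: 0.0
time_s: 24.15
eef_pos: [0.4301, -0.4241, 0.2291]
eef_rot: [-0.001, 0.813, 0.583, 0.0]
wrist_force: [-0.4, 0.4, 0.2]
opening: 1.0
grasp_force: 0.0
[ 0.4305103  -0.42355694  0.22931503]
```

View pics/m5.png

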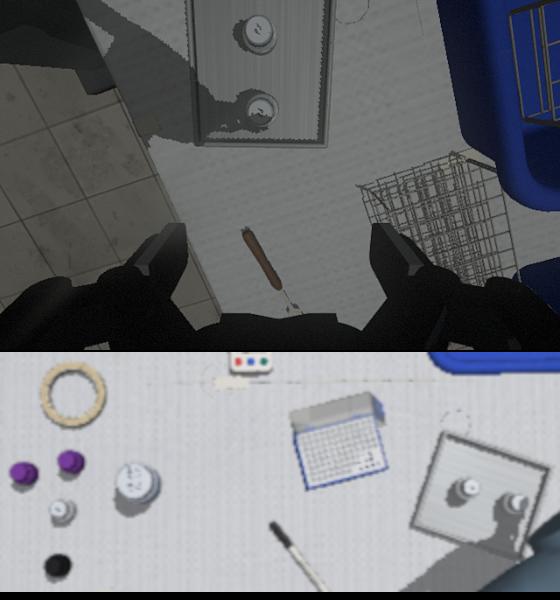

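Both bottles stand upright in the tray, at (260,33) and (262,108) in the wrist view. The third is still in its place at (62,511) in the top view, and nothing else has moved.

```bash
python3 -c "
from bench import ctrl
print(ctrl.hand_in())"
```

```text
the job is handed in; nothing more can be done
None
```

Two of the three small white-capped bottles now stand upright in the steel tray; the third is still standing where it was, and the job was handed in at about 24 s of the 64 s allowed.

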